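# Break the stay, catch the test-box cover and lower it shut

## Task

Close the test box over the coil without a bang: with a fingertip, push the knuckle of the folding stay back past its dead point so that the cover drops, catch the cover on the outside of a finger before it is half way down, and let it down gently until it lies fully shut on the box. Only push and support: grip and lift nothing, and leave the coil, the spare coil, the parts tray and the knife where they are.

Things in the scene. Friction and masses are not known exactly. Their poses are not given: they have to be found in the camera images.
- test_box: Grey steel high-voltage test box fixed to the bench: 205 mm deep, 280 wide, 100 high to its open rim, walls 6. It stands sideways: its front (aluminium panel, lamp, switch) looks roughly to the robot's left. Origin: centre of the underside. x runs from the front to the hinge at the rear, z up; its -y side is the right-hand wall seen from its front, nearer the robot, where the stay is.
- cover (a joint): Hinged cover of the box, a grey steel frame with a clear window, 280 mm wide, 235 mm from hinge to front edge, 7 mm thick, 0.5 to 0.85 kg. Joint in rad: 0 = shut, grows as it opens; it starts at 1.05, held up by the stay. The hinge is free with light damping: unsupported, the cover falls shut in well under a second and bangs.
- cover_hinge (a point): Middle of the hinge line, at the rear rim, 100 mm above the bench. The hinge line runs along the box's y axis. The cover's underside lies 1 mm above this line when shut.
- cover_lip (a point): Middle of the front edge of the cover, on its underside, 235 mm from the hinge line. The cover's front is a plain lip across the full width; when shut it overhangs the box's front wall by 30 mm, so a finger can stay under it until the cover rests on the rim.
- knuckle (a point): Middle of the black round button at the stay's knuckle: 14 mm diameter, 30 mm long, along the box's y. At the start it is 154 mm in front of and 72 mm above the hinge line, 97 mm square below the cover, 111 mm to the -y side of the box's middle. Push it square to the stay (0.90 to the hinge, 0.43 down) with about 1 N: after 8 to 25 mm the stay gives way, folds to the rear and the cover falls.
- stay_lower: Lower bar of the folding stay, with the knuckle button. The stay is two flat steel bars, 99 x 12 x 3 mm, just inside the right-hand wall; the button points inwards from them. A stop holds the knuckle 7 mm to the front of its dead line. Origin: the bar's pivot, 20 mm below the rim, 190 mm in front of the hinge line.
- coil: Brass-coloured wound ring in the box, 136 mm outside, 84 mm inside diameter, 32 mm high, loose over a low white boss, its top 42 mm above the bench. Origin: centre of its underside.
- spare_coil: Bystander: loose brass-coloured ring on the bench, 150 mm diameter, 26 mm high. Origin: centre of its underside.
- parts_tray: Bystander: clear open tray of black ferrite bars, 180 x 130 x 35 mm. Origin: centre of its underside.
- knife: Bystander: yellow snap-off knife lying on the bench, handle 100 x 20 x 14 mm. Origin: underside of the middle of the handle.

How it is judged:
By the outcome, as a careful person would: the job done as asked, in the order asked, and still so for the second after the job is handed in, with the robot touching nothing.
It also fails if it takes over 48 s, if anything falls off the work surface, if the arm or the gripper's body presses on something with over 40 N, if the wrist force passes 120 N, or if a joint passes its speed limit or range.

## Robot

A 7-joint arm with a two-finger parallel gripper is mounted at the origin on the work surface. World frame = base frame: x ahead of the robot, y to its left, z up, the work surface at z = 0. Lengths are in m, angles in rad, forces in N, time in s.
With the tool pointing down it reaches from about 0.4 to 0.9 m from the base axis. Payload 5.5 kg.
Tool frame: the origin (TCP) lies at the very end of the fingers, on their centre line; the grasp point (between the pads) lies 19 mm behind it; z points along the fingers, y is the line along which they close (so a half turn about z gives the same grasp; the last joint's range is limited). The gripper opens to 85 mm and grips with 20 to 120 N. Pads are 22 mm wide; open, the fingers measure 114 mm over their backs; the gripper's body (76 mm by 85 mm) begins 54 mm behind the grasp point. The pads swing forward as they close: fully open they stand 13 mm farther back than shut.
Start: joints at [-1.065, 0.501, -0.427, 1.55, 0.221, 1.138, -0.21], TCP at [0.156, 0.631, 0.231] pointing down, gripper open.
Joint ranges: [-2.88, 2.88], [-0.31, 2.03], [-1.54, 1.56], [0.2, 2.42], [-1.41, 4.55], [0.19, 2.02], [-2.57, 2.57]. Speed limits (rad/s): [2.57, 2.57, 3.14, 3.14, 3.14, 3.14, 3.14].

## Interface

Orientations are given as a rotation vector (axis times angle).
In Python, from bench import * gives the robot as it stands.
- The arm moves only by the tool apply_moves, never from a script. Its argument "targets" is a list of rows, each an object of numbers: "gripper": the opening, from 0 (shut) to 1 (fully open); "x", "y", "z": the shift along the tool's x, y, z in units of 600 mm (1.0 is 600 mm); "turn": the turn about the tool's z in units of 30 degrees (1.0 is 30 degrees). In form: [{"gripper": .., "x": .., "y": .., "z": .., "turn": ..}, ...]. A call has 1 to 12 rows; each row shifts and turns the commanded pose from where the row before left it, along the tool's axes as they then stand; what a row does not reach is not made up. A row lasts 1/12 s, in which the tool goes at most 41.7 mm and 7.16 degrees, less where a joint would pass 70% of its speed; a pose out of reach is approached as far as the arm can. A call with a number of a shift or a turn outside -1 to 1 is refused whole. A call with a gripper value outside its range is refused whole. The fingers move at their own pace and stop on an object; the grip force is fixed at half the most. Time passes only in rows, so rows that do not move let the fingers close. It gives the time, the measured TCP pose, the force, the opening and the grip force at its end, in the units of the state.
- get_obs(): the state, without advancing time (a new reading comes with each control period).
- camera(name): name is "scene" or "top"; returns the picture (420x560x3 uint8, red, green, blue); there is no depth.
- camera_params(name): a dict with "fx", "fy", "cx", "cy" (pixels), "rvec" (rotation vector, rad) and "tvec" (3), from world to camera coordinates, as OpenCV has them. Camera axes: x right, y down, z forward; pixel columns grow to the right and rows downward; lengths in m; the calibration is good to about 2 mm. A picture is of the moment at which its call begins. camera_params takes no time and is no camera call.
- sign_off(): hands the job in; it is judged then, once.
The state is a dict: "time": time; "qpos": joint angles; "dq": joint speeds; "tau": joint torques, N m; "eef_pos": TCP position; "orientation": TCP orientation; "wrist_force": force on the tool from outside, world axes, zero at the start; "torque": the same for the moment, N m; "width": finger opening in m; "grasp_force": force on a finger pad.
Only numpy, scipy, OpenCV 4.12 (cv2) and the standard library are available. Lean on these libraries where they do the work, as an engineer would, in place of code of your own. Each camera call takes 0.05 s, during which the arm holds its last target. There are 200 camera calls.

## Working session

There is one attempt and no reset: what is moved stays moved. The work goes in short steps, Python scripts to look and compute and a tool call to move; the robot and the scene stay as the last step left them, time stands still between calls to the robot, and variables do not carry over. Pictures are saved under pics/ and viewed, at most 10 in all, crops included, and the job is handed in when it is done.

Besides the shell and the picture viewer there is one more tool, called after "Emit:" as name([rows], argument=value, ...), one row to a line, values as JSON. apply_moves: Moves the arm, as the interface text tells. Its arguments: {"type":"object","properties":{"targets":{"type":"array","items":{"type":"object","properties":{"gripper":{"type":"number"},"x":{"type":"number","minimum":-1,"maximum":1},"y":{"type":"number","minimum":-1,"maximum":1},"z":{"type":"number","minimum":-1,"maximum":1},"turn":{"type":"number","minimum":-1,"maximum":1}}}}},"required":["targets"]}

```bash
mkdir -p pics; ls; python3 - <<'E'
from bench import *
import cv2
for n in("scene","top"):
    cv2.imwrite(f"pics/{n}0.png",camera(n)[:,:,::-1]); print(n,camera_params(n))
o=get_obs();print({k:o[k] for k in("time","eef_pos","orientation","wrist_force","width")})
E
```

```text
pics
scene {'fx': 492.2495065693728, 'fy': 492.2495065693728, 'cx': 270.3403307473282, 'cy': 212.08764075615568, 'rvec': array([ 1.81115887,  2.09027394, -0.51556528]), 'tvec': array([ 0.13083303, -0.41352286,  1.56091161])}
top {'fx': 540.9336047760142, 'fy': 540.9336047760142, 'cx': 283.09623252118917, 'cy': 214.77546123129403, 'rvec': array([ 2.20495614, -2.17511391,  0.10683611]), 'tvec': array([-0.05863077,  0.56333711,  1.46089563])}
{'time': 0.1, 'eef_pos': array([0.15616652, 0.63031322, 0.23036139]), 'orientation': array([-3.80396139e-01, -3.11817247e+00,  2.75445742e-03]), 'wrist_force': array([-1.00776438, -0.65396088, -0.48510393]), 'width': 0.08565033265645573}
```

View pics/scene0.png

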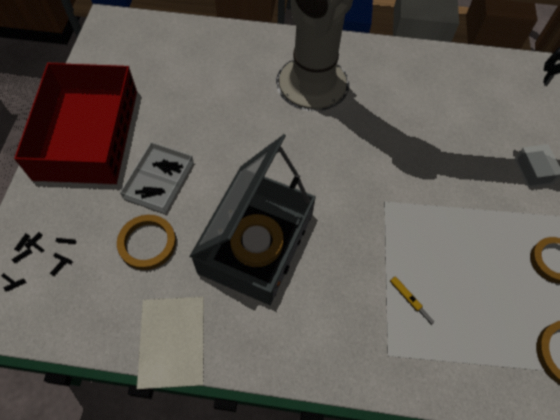

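View pics/top0.png

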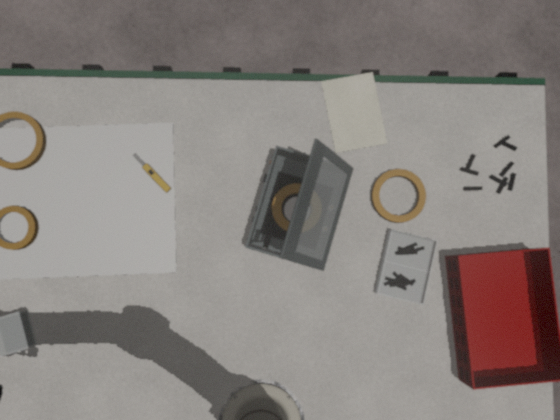

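The scene picture shows the box at about (255,235) with its cover open. The lip runs from (283,137) to (196,255) and the stay is near (290,170). In the top picture the box is at (295,205). I'll enlarge both for the fit.

```bash
python3 - <<'E'
import cv2,numpy as np
f=lambda c:np.clip(255*(c/255.)**0.6,0,255).astype('uint8')
a=cv2.imread("pics/scene0.png")[125:305,185:325]; b=cv2.imread("pics/top0.png")[130:280,235:360]
cv2.imwrite("pics/s1.png",f(cv2.resize(a[:150],None,fx=4,fy=4,interpolation=2))); cv2.imwrite("pics/s2.png",f(cv2.resize(a[30:],None,fx=4,fy=4,interpolation=2)));cv2.imwrite("pics/t1.png",f(cv2.resize(b,None,fx=4,fy=4,interpolation=2)))
E
```

```text
(no output)
```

View pics/s2.png

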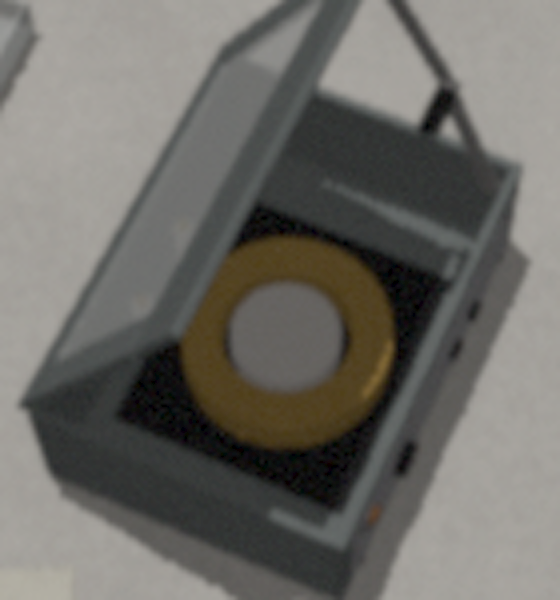

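View pics/t1.png

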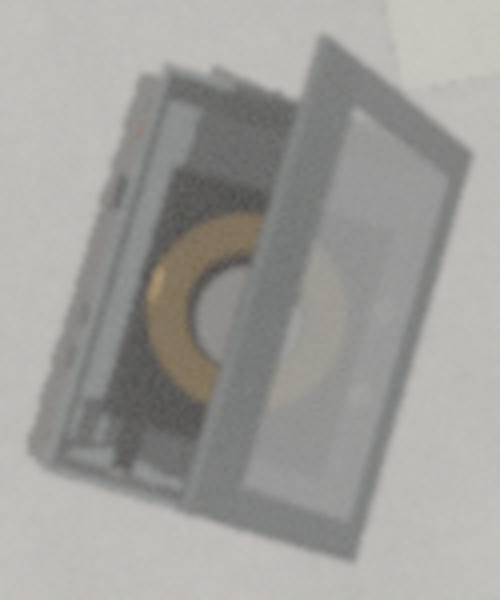

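Both crops are clear. In s2 the front rim corners are at (520,168) and (347,548), and the button is at about (440,110). In t1 the cover corners are at (320,35), (470,155), (355,560) and (190,508). I'll fit the box pose to these.

```bash
cat > h.py <<'E'
import numpy as np,cv2
from bench import *
from scipy.optimize import least_squares
th=1.05
P={n:camera_params(n) for n in("scene","top")}
def proj(n,X):
    p=P[n];K=np.array([[p['fx'],0,p['cx']],[0,p['fy'],p['cy']],[0,0,1]])
    return cv2.projectPoints(np.float64(X).reshape(-1,3),p['rvec'],p['tvec'],K,None)[0][:,0]
def cov(s,y,n,t=th): # s from hinge, n normal offset above
    return [.1025-s*np.cos(t)+n*np.sin(t), y, .1+s*np.sin(t)+n*np.cos(t)]
def w(p,X):
    c,s=np.cos(p[2]),np.sin(p[2]);X=np.atleast_2d(X)
    return np.c_[p[0]+c*X[:,0]-s*X[:,1],p[1]+s*X[:,0]+c*X[:,1],X[:,2]]
E
cat > fit.py <<'E'
from h import *
S=lambda x,y:(184.6+x/4,154.6+y/4); T=lambda x,y:(234.6+x/4,129.6+y/4)
obs=[("scene",[-.1025,-.14,.1],S(520,168)),("scene",[-.1025,.14,.1],S(347,548)),
("scene",[-.1025,.14,0],S(343,600)),("scene",[.1025,.14,0],S(62,488)),("scene",[.1025-.154,-.111,.172],S(440,110)),
("top",[-.1025,-.14,.1],T(50,465)),("top",[-.1025,.14,.1],T(168,68)),("top",[-.1025,-.14,0],T(30,448)),
("top",cov(.235,.14,.008),T(320,35)),("top",cov(.235,-.14,.008),T(190,508)),("top",cov(0,.14,.008),T(470,155)),("top",cov(0,-.14,.008),T(355,560))]
f=lambda p:np.concatenate([proj(n,w(p,X))[0]-u for n,X,u in obs])
b=min((least_squares(f,[.5,-.05,a],loss='soft_l1') for a in(-1.9,-1.6,-1.3)),key=lambda r:r.cost)
print(b.x,b.cost);print(f(b.x).reshape(-1,2).round(1))
p=b.x;np.save("p.npy",p)
print("hinge",w(p,[.1025,0,.1]),"lip",w(p,cov(.235,0,0)),"kn",w(p,[-.0515,-.111,.172]),"xdir",np.cos(p[2]),np.sin(p[2]))
E
python3 fit.py
```

```text
[ 0.58032386 -0.08702895 -1.84290921] 22.19374890342048
[[ 0.9 -1.1]
 [-0.   0.7]
 [ 0.5  1.1]
 [-3.2 -2.5]
 [-0.6  0.4]
 [-2.7  1.1]
 [-1.6 -2.1]
 [ 4.2  6.1]
 [ 1.5 -1.2]
 [-1.2  0.8]
 [ 0.6 -1.4]
 [-0.1  0.6]]
hinge [[ 0.55277523 -0.18575748  0.1       ]] lip [[ 0.58420196 -0.07313067  0.30384446]] kn [[ 0.4872496  -0.00759073  0.172     ]] xdir -0.268767175067217 -0.9632051731621815
```

```bash
cat > ov.py <<'E'
from h import *
import sys
p=np.load("p.npy")
for n in P: print(n,(-cv2.Rodrigues(P[n]['rvec'])[0].T@P[n]['tvec']).round(3))
def wire(n,src,o,size,k):
    im=cv2.imread(src)[o[1]:o[1]+size[1],o[0]:o[0]+size[0]]
    im=(255*(cv2.resize(im,None,fx=k,fy=k,interpolation=2)/255.)**.6).astype('uint8')
    L=[]
    for z in(0,.1):
        c=[[-.1025,-.14,z],[.1025,-.14,z],[.1025,.14,z],[-.1025,.14,z]]
        L+=[(c[i],c[(i+1)%4],(0,0,255) if z else (255,0,0)) for i in range(4)]
    for q in(.001,.008):
        c=[cov(0,-.14,q),cov(.235,-.14,q),cov(.235,.14,q),cov(0,.14,q)]
        L+=[(c[i],c[(i+1)%4],(0,255,0)) for i in range(4)]
    L+=[([-.0515,-.126,.172],[-.0515,-.096,.172],(0,255,255))]
    for a,b,col in L:
        u=(proj(n,w(p,[a,b]))-o+.5)*k
        cv2.line(im,*[tuple(int(v) for v in q) for q in u],col,1)
    return im
a=wire("scene","pics/scene0.png",(185,125),(135,190),3); b=wire("top","pics/top0.png",(235,130),(130,190),3)
cv2.imwrite("pics/ov%s.png"%sys.argv[1],np.hstack([a,b]))
E
python3 ov.py 1
```

```text
scene [1.111 0.013 1.179]
top [ 0.447 -0.024  1.502]
```

View pics/ov1.png

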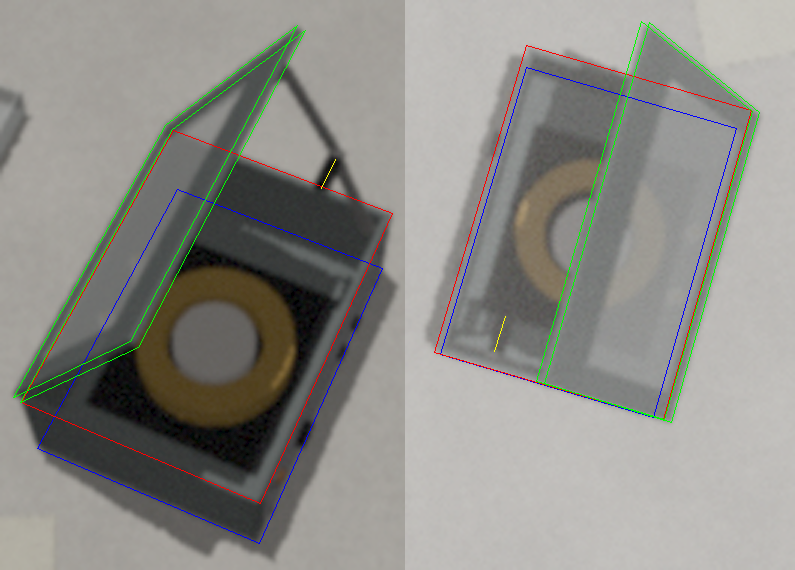

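Most of the model lies right on the image. The dark strip to the left in the top view is shadow, so I'll drop that point and the scene's rear low corner. Then I'll refit and write a planning helper.

```bash
sed -i 's/^f=lambda/obs=[o for i,o in enumerate(obs) if i not in (3,7)]\nf=lambda/' fit.py; python3 fit.py
cat > g.py <<'E'
# usage: g.py u y z phi : tool-axis deltas (mm, deg) to put TCP at u ahead of hinge, box y, z; phi=angle of the -toolY finger from box -y to the rear
from h import *
import sys
from scipy.spatial.transform import Rotation as Ro
p=np.load("p.npy");o=get_obs();R=Ro.from_rotvec(o['orientation']).as_matrix();t=np.array(o['eef_pos'])
c,s=np.cos(p[2]),np.sin(p[2]);ex=np.array([c,s,0]);ey=np.array([-s,c,0])
d=t-[p[0],p[1],0];f=o['wrist_force'];A=-R[:,1]
print("t %.2f u %.1f y %.1f z %.1f phi %.1f tilt %.3f width %.4f"%(o['time'],102.5-1e3*d@ex,1e3*d@ey,1e3*t[2],np.degrees(np.arctan2(A@ex,-A@ey)),R[2,2],o['width']),
 "F fwd %.1f y %.1f z %.1f"%(-f@ex,f@ey,f[2]),"q7 %.2f"%o['qpos'][6])
for a in sys.argv[1:]:
    u,y,z,ph=map(float,a.split(','))
    T=np.array([p[0],p[1],0])+ex*(102.5-u)/1e3+ey*y/1e3+[0,0,z/1e3]
    dl=R.T@(T-t)*1e3
    print(a,"tool delta mm",dl.round(1),"units",(dl/600).round(4),"turn deg",round(np.degrees(np.arctan2(A@ex,-A@ey))-ph,1))
E
python3 g.py 270,-62,231,90 270,-62,150,30
```

```text
[ 0.57934962 -0.08795891 -1.84304236] 8.994584009506497
[[ 0.6 -1.4]
 [-0.4  0.3]
 [ 0.2  0.6]
 [-0.9  0.1]
 [-2.3  1.5]
 [-1.2 -1.7]
 [ 1.9 -0.8]
 [-0.8  1.2]
 [ 1.  -1. ]
 [ 0.3  1. ]]
hinge [[ 0.55178784 -0.18668377  0.1       ]] lip [[ 0.58322957 -0.07406115  0.30384446]] kn [[ 0.48628594 -0.0085083   0.172     ]] xdir -0.26889542662860666 -0.9631693773881205
t 0.10 u 680.5 y -600.7 z 230.4 phi 91.7 tilt -1.000 width 0.0857 F fwd -0.9 y -0.8 z -0.5 q7 -0.21
270,-62,231,90 tool delta mm [-5.264e+02 -4.262e+02  1.000e-01] units [-8.774e-01 -7.104e-01  1.000e-04] turn deg 1.7
270,-62,150,30 tool delta mm [-526.4 -426.1   81.1] units [-0.8774 -0.7101  0.1351] turn deg 61.7
```

Emit:
apply_moves([
  {"gripper": 1, "x": -0.03, "y": -0.025},
  {"gripper": 1, "x": -0.044, "y": -0.0355},
  {"gripper": 1, "x": -0.044, "y": -0.0355},
  {"gripper": 1, "x": -0.044, "y": -0.0355},
  {"gripper": 1, "x": -0.044, "y": -0.0355},
  {"gripper": 1, "x": -0.044, "y": -0.0355},
  {"gripper": 1, "x": -0.044, "y": -0.0355},
  {"gripper": 1, "x": -0.044, "y": -0.0355},
  {"gripper": 1, "x": -0.044, "y": -0.0355},
  {"gripper": 1, "x": -0.044, "y": -0.0355},
  {"gripper": 1, "x": -0.044, "y": -0.0355},
  {"gripper": 1, "x": -0.044, "y": -0.0355},
])

```text
schema error: expected keys gripper, x, y, z, turn
```

```bash
python3 g.py 270,-62,231,90
```

```text
t 0.10 u 680.5 y -600.7 z 230.4 phi 91.7 tilt -1.000 width 0.0857 F fwd -0.9 y -0.8 z -0.5 q7 -0.21
270,-62,231,90 tool delta mm [-5.264e+02 -4.262e+02  1.000e-01] units [-8.774e-01 -7.104e-01  1.000e-04] turn deg 1.7
```

Emit:
apply_moves([
  {"gripper": 1, "x": -0.03, "y": -0.025, "z": 0, "turn": 0},
  {"gripper": 1, "x": -0.044, "y": -0.0355, "z": 0, "turn": 0},
  {"gripper": 1, "x": -0.044, "y": -0.0355, "z": 0, "turn": 0},
  {"gripper": 1, "x": -0.044, "y": -0.0355, "z": 0, "turn": 0},
  {"gripper": 1, "x": -0.044, "y": -0.0355, "z": 0, "turn": 0},
  {"gripper": 1, "x": -0.044, "y": -0.0355, "z": 0, "turn": 0},
  {"gripper": 1, "x": -0.044, "y": -0.0355, "z": 0, "turn": 0},
  {"gripper": 1, "x": -0.044, "y": -0.0355, "z": 0, "turn": 0},
  {"gripper": 1, "x": -0.044, "y": -0.0355, "z": 0, "turn": 0},
  {"gripper": 1, "x": -0.044, "y": -0.0355, "z": 0, "turn": 0},
  {"gripper": 1, "x": -0.044, "y": -0.0355, "z": 0, "turn": 0},
  {"gripper": 1, "x": -0.044, "y": -0.0355, "z": 0, "turn": 0},
])

```text
time: 1.1
eef_pos: [0.3962, 0.3131, 0.2311]
orientation: [-0.38, -3.118, 0.001]
wrist_force: [0.7, 0.1, 0.5]
width: 0.0852
grasp_force: 0.0
```

```bash
python3 g.py 270,-62,231,90
```

```text
t 1.10 u 439.6 y -284.3 z 231.1 phi 91.7 tilt -1.000 width 0.0852 F fwd 0.3 y 0.7 z 0.5 q7 0.53
270,-62,231,90 tool delta mm [-2.172e+02 -1.760e+02  1.000e-01] units [-3.620e-01 -2.934e-01  2.000e-04] turn deg 1.7
```

Emit:
apply_moves([
  {"gripper": 1, "x": -0.04, "y": -0.0326, "z": 0, "turn": 0},
  {"gripper": 1, "x": -0.04, "y": -0.0326, "z": 0, "turn": 0},
  {"gripper": 1, "x": -0.04, "y": -0.0326, "z": 0, "turn": 0},
  {"gripper": 1, "x": -0.04, "y": -0.0326, "z": 0, "turn": 0},
  {"gripper": 1, "x": -0.04, "y": -0.0326, "z": 0, "turn": 0},
  {"gripper": 1, "x": -0.04, "y": -0.0326, "z": 0, "turn": 0},
  {"gripper": 1, "x": -0.04, "y": -0.0326, "z": 0, "turn": 0},
  {"gripper": 1, "x": -0.04, "y": -0.0326, "z": 0, "turn": 0},
  {"gripper": 1, "x": -0.04, "y": -0.0326, "z": 0, "turn": 0},
  {"gripper": 1, "x": 0, "y": 0, "z": 0, "turn": 0.2},
  {"gripper": 1, "x": 0, "y": 0, "z": 0.02, "turn": 0.22},
  {"gripper": 1, "x": 0, "y": 0, "z": 0.02, "turn": 0.22},
])

```text
time: 2.1
eef_pos: [0.5637, 0.0911, 0.2072]
orientation: [0.906, 3.007, 0.001]
wrist_force: [-0.3, -0.1, 0.0]
width: 0.0852
grasp_force: 0.0
```

Emit:
apply_moves([
  {"gripper": 1, "x": 0, "y": 0, "z": 0.02, "turn": 0.22},
  {"gripper": 1, "x": 0, "y": 0, "z": 0.02, "turn": 0.22},
  {"gripper": 1, "x": 0, "y": 0, "z": 0.02, "turn": 0.22},
  {"gripper": 1, "x": 0, "y": 0, "z": 0.02, "turn": 0.22},
  {"gripper": 1, "x": 0, "y": 0, "z": 0.015, "turn": 0.22},
  {"gripper": 1, "x": 0, "y": 0, "z": 0, "turn": 0.22},
  {"gripper": 1, "x": 0, "y": 0, "z": 0, "turn": 0.1},
  {"gripper": 1, "x": 0, "y": 0, "z": 0, "turn": 0},
])

```text
time: 2.77
eef_pos: [0.5624, 0.092, 0.1495]
orientation: [-1.929, -2.478, 0.002]
wrist_force: [-0.7, 0.5, 0.1]
width: 0.0855
grasp_force: 0.0
```

```bash
python3 g.py 204,-62,150,30 ; python3 - <<'E'
from h import *
f=lambda c:np.clip(255*(c/255.)**0.6,0,255).astype('uint8')
a=camera("scene")[90:290,185:385,::-1];b=camera("top")[150:350,200:400,::-1]
cv2.imwrite("pics/v2.png",f(np.hstack([cv2.resize(i,None,fx=2,fy=2,interpolation=2) if 0 else cv2.resize(i,(400,400),interpolation=2) for i in(a,b)])))
E
```

```text
t 2.77 u 271.3 y -64.7 z 149.5 phi 29.8 tilt -1.000 width 0.0855 F fwd 0.3 y -0.8 z 0.1 q7 0.07
204,-62,150,30 tool delta mm [-59.8 -31.1  -0.4] units [-0.0996 -0.0518 -0.0007] turn deg -0.2
```

View pics/v2.png

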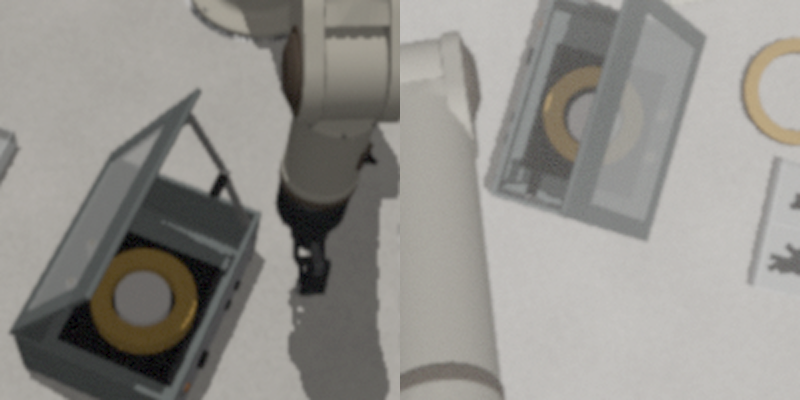

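The scene crop shows the gripper free in front of the box, with its tip at (315,285). The stay button is at (218,185) and the cover is still up. Next I'll bring the finger corner to just in front of the button.

Emit:
apply_moves([
  {"gripper": 1, "x": -0.02, "y": -0.0104, "z": 0, "turn": 0},
  {"gripper": 1, "x": -0.02, "y": -0.0104, "z": 0, "turn": 0},
  {"gripper": 1, "x": -0.02, "y": -0.0104, "z": 0, "turn": 0},
  {"gripper": 1, "x": -0.015, "y": -0.008, "z": 0, "turn": 0},
  {"gripper": 1, "x": -0.015, "y": -0.008, "z": 0, "turn": 0},
  {"gripper": 1, "x": -0.01, "y": -0.005, "z": 0, "turn": 0},
  {"gripper": 1, "x": 0, "y": 0, "z": 0, "turn": 0},
])

```text
time: 3.45
eef_pos: [0.5471, 0.0235, 0.1504]
orientation: [1.932, 2.477, -0.001]
wrist_force: [-0.1, 0.3, -0.0]
width: 0.0851
grasp_force: 0.0
```

```bash
python3 g.py 194,-62,145,30 ; python3 - <<'E'
from h import *
f=lambda c:np.clip(255*(c/255.)**0.5,0,255).astype('uint8')
a=camera("scene")[110:220,225:345,::-1]
cv2.imwrite("pics/v3.png",f(cv2.resize(a,None,fx=5,fy=5,interpolation=2)))
E
```

```text
t 3.45 u 201.2 y -61.0 z 150.4 phi 29.7 tilt -1.000 width 0.0851 F fwd 0.3 y -0.2 z -0.0 q7 0.19
194,-62,145,30 tool delta mm [-5.7 -4.4  5.4] units [-0.0096 -0.0073  0.009 ] turn deg -0.3
```

View pics/v3.png

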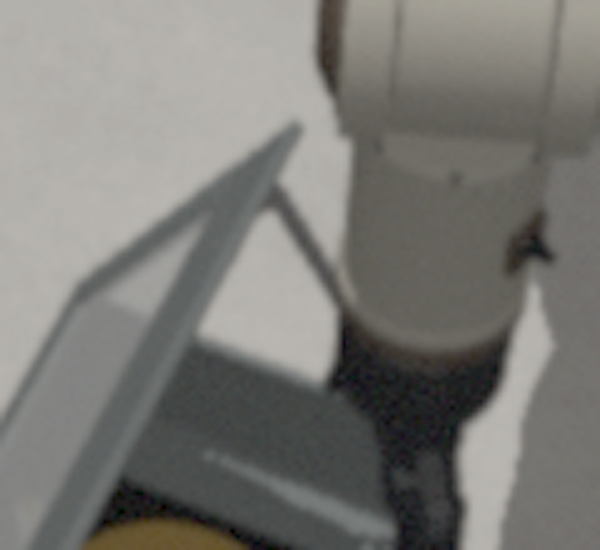

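Emit:
apply_moves([
  {"gripper": 1, "x": -0.0043, "y": -0.0025, "z": 0.002, "turn": 0},
  {"gripper": 1, "x": -0.0043, "y": -0.0025, "z": 0.002, "turn": 0},
  {"gripper": 1, "x": -0.0043, "y": -0.0025, "z": 0.002, "turn": 0},
  {"gripper": 1, "x": -0.0043, "y": -0.0025, "z": 0.002, "turn": 0},
  {"gripper": 1, "x": 0, "y": 0, "z": 0, "turn": 0},
])

```text
time: 3.92
eef_pos: [0.5438, 0.0141, 0.1451]
orientation: [-1.928, -2.48, 0.001]
wrist_force: [-0.6, -0.5, 0.3]
width: 0.0855
grasp_force: 0.0
```

```bash
cat > chk.py <<'E'
from h import *
import os,sys
# estimate the cover angle by following the lip's far (+y) corner: compare edge images of the model
p=np.load("p.npy");im=camera("scene")[:,:,::-1];cv2.imwrite("pics/_last.png",im)
g=cv2.cvtColor(im,cv2.COLOR_BGR2GRAY).astype(float);g0=cv2.cvtColor(cv2.imread("pics/scene0.png"),cv2.COLOR_BGR2GRAY).astype(float)
sl=[(s,y) for s in np.linspace(.20,.235,8) for y in np.linspace(0,.135,30)]
def samp(G,t):
    u=proj("scene",w(p,[cov(s,y,.008,t) for s,y in sl])).astype(np.float32)
    return cv2.remap(G.astype(np.float32),u[:,0].reshape(-1,1),u[:,1].reshape(-1,1),1).ravel()
ref=samp(g0,1.05)
ts=np.arange(-.02,1.12,.01);e=[np.abs(samp(g,t)-ref).mean() for t in ts]
i=int(np.argmin(e));print("theta est %.2f (err %.2f); err at 1.05 %.2f, median %.2f"%(ts[i],e[i],e[107],np.median(e)))
E
python3 g.py; python3 chk.py
```

```text
t 3.92 u 191.2 y -61.7 z 145.1 phi 29.9 tilt -1.000 width 0.0855 F fwd -0.7 y -0.4 z 0.3 q7 0.21
theta est 1.06 (err 2.10); err at 1.05 2.20, median 14.11
```

Emit:
apply_moves([
  {"gripper": 1, "x": -0.0043, "y": -0.0025, "z": 0.002, "turn": 0},
  {"gripper": 1, "x": -0.0043, "y": -0.0025, "z": 0.002, "turn": 0},
  {"gripper": 1, "x": 0, "y": 0, "z": 0, "turn": 0},
])

```text
time: 4.22
eef_pos: [0.5422, 0.0081, 0.1428]
orientation: [-1.929, -2.48, 0.001]
wrist_force: [-0.3, -0.0, 0.2]
width: 0.0854
grasp_force: 0.0
```

```bash
python3 g.py; python3 chk.py
```

```text
t 4.22 u 185.1 y -61.6 z 142.8 phi 29.8 tilt -1.000 width 0.0854 F fwd -0.1 y -0.2 z 0.2 q7 0.22
theta est 1.02 (err 2.10); err at 1.05 8.98, median 14.07
```

```bash
python3 g.py; python3 chk.py;python3 chk.py; python3 g.py
```

```text
t 4.27 u 185.3 y -61.6 z 142.9 phi 29.8 tilt -1.000 width 0.0852 F fwd -0.5 y -0.0 z 0.5 q7 0.22
theta est 0.95 (err 3.66); err at 1.05 35.37, median 14.26
theta est 0.88 (err 5.24); err at 1.05 38.62, median 14.48
t 4.37 u 187.1 y -61.5 z 143.2 phi 29.9 tilt -1.000 width 0.0854 F fwd 3.1 y 0.1 z -0.2 q7 0.22
```

The cover has been caught at about 0.88 rad against the gripper, with a steady force of about 3 N. I'll turn so a finger's outside faces the cover, part-close the gripper for a flush back, and then raise it to move the lip onto the finger.

Emit:
apply_moves([
  {"gripper": 0.65, "x": 0, "y": 0, "z": 0, "turn": -0.1},
  {"gripper": 0.65, "x": 0, "y": 0, "z": 0, "turn": -0.2},
  {"gripper": 0.65, "x": 0, "y": 0, "z": 0, "turn": -0.2},
  {"gripper": 0.65, "x": 0, "y": 0, "z": 0, "turn": -0.2},
])

```text
time: 4.7
eef_pos: [0.5424, 0.0105, 0.1431]
orientation: [-1.434, -2.794, -0.001]
wrist_force: [-1.0, 4.2, 0.7]
width: 0.0555
grasp_force: 0.0
```

```bash
python3 g.py; python3 chk.py
```

```text
t 4.70 u 187.4 y -62.1 z 143.1 phi 51.3 tilt -1.000 width 0.0555 F fwd 3.7 y -2.1 z 0.7 q7 0.56
theta est 0.88 (err 5.27); err at 1.05 38.54, median 14.44
```

Emit:
apply_moves([
  {"gripper": 0.65, "x": 0, "y": 0, "z": 0, "turn": -0.2},
  {"gripper": 0.65, "x": 0, "y": 0, "z": 0, "turn": -0.22},
  {"gripper": 0.65, "x": 0, "y": 0, "z": 0, "turn": -0.22},
  {"gripper": 0.65, "x": 0, "y": 0, "z": 0, "turn": -0.22},
  {"gripper": 0.65, "x": 0, "y": 0, "z": 0, "turn": -0.22},
  {"gripper": 0.65, "x": 0, "y": 0, "z": 0, "turn": -0.2},
  {"gripper": 0.65, "x": 0, "y": 0, "z": 0, "turn": 0},
])

```text
time: 5.33
eef_pos: [0.5426, 0.0096, 0.1429]
orientation: [0.442, 3.11, 0.001]
wrist_force: [2.2, 1.8, -2.3]
width: 0.0557
grasp_force: 0.0
```

```bash
python3 g.py 187,-62,253,90; python3 chk.py
```

```text
t 5.33 u 186.6 y -61.6 z 142.9 phi 89.4 tilt -1.000 width 0.0557 F fwd 2.3 y 1.6 z -2.3 q7 1.17
187,-62,253,90 tool delta mm [   0.4    0.5 -110.1] units [ 0.0007  0.0009 -0.1836] turn deg -0.6
theta est 0.89 (err 5.01); err at 1.05 38.28, median 14.39
```

Emit:
apply_moves([
  {"gripper": 0.65, "x": 0, "y": 0, "z": -0.01, "turn": 0},
  {"gripper": 0.65, "x": 0, "y": 0, "z": -0.015, "turn": 0},
  {"gripper": 0.65, "x": 0, "y": 0, "z": -0.015, "turn": 0},
  {"gripper": 0.65, "x": 0, "y": 0, "z": -0.015, "turn": 0},
])

```text
time: 5.72
eef_pos: [0.5427, 0.009, 0.1773]
orientation: [0.448, 3.109, 0.0]
wrist_force: [1.9, 1.6, -2.8]
width: 0.0562
grasp_force: 0.0
```

```bash
python3 g.py; python3 chk.py
```

```text
t 5.72 u 186.0 y -61.3 z 177.3 phi 89.2 tilt -1.000 width 0.0562 F fwd 2.0 y 1.4 z -2.8 q7 1.17
theta est 0.99 (err 3.15); err at 1.05 25.32, median 14.15
```

Emit:
apply_moves([
  {"gripper": 0.65, "x": 0, "y": 0.006, "z": -0.01, "turn": 0},
  {"gripper": 0.65, "x": 0, "y": 0.008, "z": -0.015, "turn": 0},
  {"gripper": 0.65, "x": 0, "y": 0.008, "z": -0.015, "turn": 0},
  {"gripper": 0.65, "x": 0, "y": 0, "z": 0, "turn": 0},
])

```text
time: 6.1
eef_pos: [0.5483, 0.0239, 0.2028]
orientation: [0.442, 3.106, 0.004]
wrist_force: [1.9, 5.6, 4.4]
width: 0.0557
grasp_force: 0.0
```

```bash
python3 g.py; python3 chk.py
```

```text
t 6.10 u 201.9 y -60.0 z 202.8 phi 89.4 tilt -1.000 width 0.0557 F fwd 5.9 y 0.3 z 4.4 q7 1.15
theta est 0.95 (err 4.21); err at 1.05 36.53, median 14.25
```

Emit:
apply_moves([
  {"gripper": 0.65, "x": 0, "y": 0, "z": -0.01, "turn": 0},
  {"gripper": 0.65, "x": 0, "y": 0, "z": -0.012, "turn": 0},
  {"gripper": 0.65, "x": 0, "y": 0, "z": -0.012, "turn": 0},
  {"gripper": 0.65, "x": 0, "y": 0, "z": 0, "turn": 0},
])

```text
time: 6.48
eef_pos: [0.5476, 0.0221, 0.2226]
orientation: [0.445, 3.107, 0.002]
wrist_force: [1.9, 5.2, 3.3]
width: 0.0556
grasp_force: 0.0
```

```bash
python3 g.py; python3 chk.py
```

```text
t 6.48 u 199.9 y -60.2 z 222.6 phi 89.3 tilt -1.000 width 0.0556 F fwd 5.6 y 0.5 z 3.3 q7 1.16
theta est 0.94 (err 4.53); err at 1.05 36.90, median 14.22
```

Emit:
apply_moves([
  {"gripper": 0.65, "x": 0, "y": 0, "z": -0.01, "turn": 0},
  {"gripper": 0.65, "x": 0, "y": 0, "z": -0.012, "turn": 0},
  {"gripper": 0.65, "x": 0, "y": 0, "z": -0.012, "turn": 0},
  {"gripper": 0.65, "x": 0, "y": 0, "z": 0, "turn": 0},
])

```text
time: 6.87
eef_pos: [0.547, 0.0215, 0.2425]
orientation: [0.446, 3.108, 0.001]
wrist_force: [0.6, 4.2, -0.1]
width: 0.0557
grasp_force: 1.7
```

```bash
python3 g.py; python3 chk.py; python3 - <<'E'
import cv2,numpy as np
f=lambda c:np.clip(255*(c/255.)**0.5,0,255).astype('uint8')
cv2.imwrite("pics/v4.png",f(cv2.resize(cv2.imread("pics/_last.png")[80:220,205:365],None,fx=4,fy=4,interpolation=2)))
E
```

```text
t 6.87 u 199.2 y -60.6 z 242.5 phi 89.2 tilt -1.000 width 0.0557 F fwd 4.2 y -0.5 z -0.1 q7 1.16
theta est 0.84 (err 7.13); err at 1.05 41.42, median 14.77
```

View pics/v4.png

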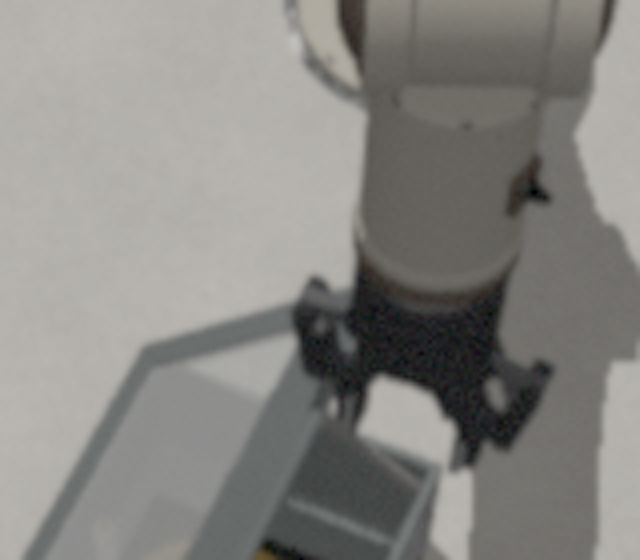

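The picture shows the lip resting on the outside of the rear finger at about (310,390), below the knuckle of its link, with the cover at about 0.84 rad. Next I'll lower it along the lip's arc.

Emit:
apply_moves([
  {"gripper": 0.65, "x": 0, "y": 0.0068, "z": 0.0062, "turn": 0},
  {"gripper": 0.65, "x": 0, "y": 0.0068, "z": 0.0064, "turn": 0},
  {"gripper": 0.65, "x": 0, "y": 0.0066, "z": 0.0066, "turn": 0},
  {"gripper": 0.65, "x": 0, "y": 0.0064, "z": 0.0068, "turn": 0},
  {"gripper": 0.65, "x": 0, "y": 0.0062, "z": 0.007, "turn": 0},
  {"gripper": 0.65, "x": 0, "y": 0.006, "z": 0.007, "turn": 0},
  {"gripper": 0.65, "x": 0, "y": 0.006, "z": 0.0072, "turn": 0},
  {"gripper": 0.65, "x": 0, "y": 0.0058, "z": 0.0074, "turn": 0},
])

```text
time: 7.58
eef_pos: [0.5553, 0.0515, 0.2074]
orientation: [0.444, 3.11, 0.0]
wrist_force: [3.3, 4.0, -0.6]
width: 0.0555
grasp_force: 2.2
```

```bash
python3 g.py 236,-60,203,90 258,-60,161.5,90; python3 chk.py
```

```text
t 7.58 u 230.4 y -60.7 z 207.4 phi 89.3 tilt -1.000 width 0.0555 F fwd 4.8 y 2.1 z -0.6 q7 1.10
236,-60,203,90 tool delta mm [-0.6  5.6  4.4] units [-0.001   0.0094  0.0073] turn deg -0.7
258,-60,161.5,90 tool delta mm [-0.3 27.6 45.9] units [-0.0006  0.046   0.0765] turn deg -0.7
theta est -0.02 (err 8.96); err at 1.05 47.98, median 21.16
```

```bash
cat >> chk.py <<'E'
def E(G,t):
    r=[]
    for y in np.linspace(.0,.132,40):
        u=proj("scene",w(p,[cov(.235,y,.004,t)]))[0];v=proj("scene",w(p,[cov(.22,y,.008,t)]))[0]
        d=(u-v)/np.linalg.norm(u-v);q=np.array([v,v+d*-2,u+d*2,u+d*4]).astype(np.float32)
        s=cv2.remap(G.astype(np.float32),q[:,:1],q[:,1:],1).ravel();r.append(s[:2].mean()-s[2:].mean())
    return np.abs(np.median(r))
v=np.array([E(g,t) for t in ts]);k=[i for i in range(1,len(ts)-1) if v[i]>=v[i-1] and v[i]>v[i+1] and v[i]>12]
print("edges",[(round(ts[i],2),int(v[i])) for i in k]);m=[i for i in range(1,len(ts)-1) if e[i]<e[i-1] and e[i]<=e[i+1]]
print("minima",[(round(ts[i],2),round(float(e[i]),1)) for i in m])
cv2.imwrite("pics/_z.png",np.clip(255*(cv2.resize(im[125:275,195:345],None,fx=4,fy=4,interpolation=2)/255.)**.5,0,255).astype('uint8'))
E
python3 chk.py
```

```text
theta est -0.02 (err 8.94); err at 1.05 48.54, median 21.60
edges [(np.float64(0.32), 34), (np.float64(0.55), 42), (np.float64(0.81), 43)]
minima [(np.float64(0.42), 23.3), (np.float64(0.62), 10.6), (np.float64(0.65), 11.0), (np.float64(1.03), 47.6)]
```

View pics/_z.png

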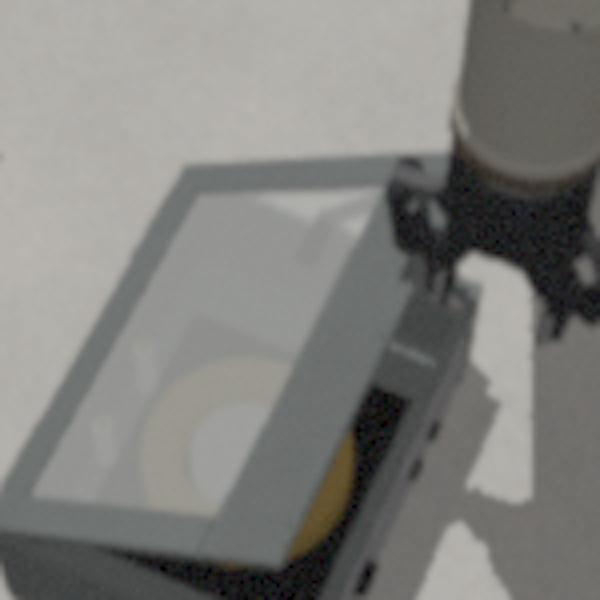

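The last picture shows the lip still on the rear finger at (410,270), with the cover at about 0.63 rad, which agrees with the tool position. I'll keep lowering.

Emit:
apply_moves([
  {"gripper": 0.65, "x": 0, "y": 0.0054, "z": 0.0066, "turn": 0},
  {"gripper": 0.65, "x": 0, "y": 0.0052, "z": 0.0072, "turn": 0},
  {"gripper": 0.65, "x": 0, "y": 0.005, "z": 0.0074, "turn": 0},
  {"gripper": 0.65, "x": 0, "y": 0.0048, "z": 0.0076, "turn": 0},
  {"gripper": 0.65, "x": 0, "y": 0.0046, "z": 0.0078, "turn": 0},
  {"gripper": 0.65, "x": 0, "y": 0.0044, "z": 0.0078, "turn": 0},
  {"gripper": 0.65, "x": 0, "y": 0.0042, "z": 0.008, "turn": 0},
  {"gripper": 0.65, "x": 0, "y": 0.004, "z": 0.008, "turn": 0},
  {"gripper": 0.65, "x": 0, "y": 0.0036, "z": 0.008, "turn": 0},
])

```text
time: 8.43
eef_pos: [0.5616, 0.0746, 0.1664]
orientation: [-0.446, -3.109, 0.0]
wrist_force: [2.3, 3.2, -2.0]
width: 0.0552
grasp_force: 1.7
```

```bash
python3 g.py 258,-60,161.5,90 272,-60,117,90; python3 chk.py
```

```text
t 8.43 u 254.3 y -60.8 z 166.4 phi 89.3 tilt -1.000 width 0.0552 F fwd 3.7 y 1.4 z -2.0 q7 1.04
258,-60,161.5,90 tool delta mm [-0.8  3.7  4.9] units [-0.0013  0.0061  0.0082] turn deg -0.7
272,-60,117,90 tool delta mm [-0.6 17.7 49.4] units [-0.0011  0.0295  0.0824] turn deg -0.7
theta est 0.03 (err 7.68); err at 1.05 51.97, median 16.44
edges [(np.float64(0.22), 23), (np.float64(0.44), 25), (np.float64(0.7), 43)]
minima [(np.float64(0.03), 7.7), (np.float64(0.12), 8.2), (np.float64(0.19), 9.3), (np.float64(0.3), 13.5), (np.float64(0.34), 13.9), (np.float64(0.39), 14.1), (np.float64(0.43), 12.8), (np.float64(1.03), 51.0)]
```

Emit:
apply_moves([
  {"gripper": 0.65, "x": 0, "y": 0.003, "z": 0.0064, "turn": 0},
  {"gripper": 0.65, "x": 0, "y": 0.003, "z": 0.0068, "turn": 0},
  {"gripper": 0.65, "x": 0, "y": 0.0029, "z": 0.007, "turn": 0},
  {"gripper": 0.65, "x": 0, "y": 0.0027, "z": 0.007, "turn": 0},
  {"gripper": 0.65, "x": 0, "y": 0.0025, "z": 0.007, "turn": 0},
  {"gripper": 0.65, "x": 0, "y": 0.0023, "z": 0.007, "turn": 0},
  {"gripper": 0.65, "x": 0, "y": 0.0021, "z": 0.007, "turn": 0},
])

```text
time: 9.07
eef_pos: [0.5646, 0.0854, 0.1376]
orientation: [-0.445, -3.109, -0.0]
wrist_force: [-0.7, 3.4, -2.6]
width: 0.0556
grasp_force: 1.7
```

```bash
python3 g.py 272,-60,117,90; python3 chk.py
```

```text
t 9.07 u 265.5 y -60.8 z 137.6 phi 89.3 tilt -1.000 width 0.0556 F fwd 3.1 y -1.5 z -2.6 q7 1.02
272,-60,117,90 tool delta mm [-0.8  6.5 20.6] units [-0.0013  0.0109  0.0343] turn deg -0.7
theta est -0.02 (err 9.64); err at 1.05 52.80, median 35.39
edges [(np.float64(0.62), 42), (np.float64(0.64), 43)]
minima [(np.float64(0.08), 10.3), (np.float64(0.23), 12.7), (np.float64(0.3), 13.6), (np.float64(0.34), 14.3), (np.float64(0.38), 14.4), (np.float64(1.03), 51.8)]
```

Emit:
apply_moves([
  {"gripper": 0.65, "x": 0, "y": 0.0021, "z": 0.007, "turn": 0},
  {"gripper": 0.65, "x": 0, "y": 0.0019, "z": 0.007, "turn": 0},
  {"gripper": 0.65, "x": 0, "y": 0.0017, "z": 0.007, "turn": 0},
  {"gripper": 0.65, "x": 0, "y": 0.0016, "z": 0.007, "turn": 0},
])

```text
time: 9.45
eef_pos: [0.5663, 0.0895, 0.121]
orientation: [0.445, 3.109, 0.0]
wrist_force: [1.6, 3.3, -3.2]
width: 0.0554
grasp_force: 2.0
```

```bash
python3 g.py 272,-60,117,90; python3 chk.py
```

```text
t 9.45 u 269.9 y -60.3 z 121.0 phi 89.3 tilt -1.000 width 0.0554 F fwd 3.7 y 0.7 z -3.2 q7 1.01
272,-60,117,90 tool delta mm [-0.2  2.1  4. ] units [-0.0004  0.0035  0.0067] turn deg -0.7
theta est -0.02 (err 11.03); err at 1.05 53.67, median 43.98
edges [(np.float64(0.58), 43), (np.float64(0.61), 43)]
minima [(np.float64(0.22), 14.1), (np.float64(0.33), 15.0), (np.float64(0.75), 61.4), (np.float64(1.03), 52.7)]
```

Emit:
apply_moves([
  {"gripper": 0.65, "x": 0, "y": 0.0014, "z": 0.0065, "turn": 0},
  {"gripper": 0.65, "x": 0, "y": 0.0013, "z": 0.0065, "turn": 0},
  {"gripper": 0.65, "x": 0, "y": 0.0012, "z": 0.0065, "turn": 0},
  {"gripper": 0.65, "x": 0, "y": 0.001, "z": 0.0065, "turn": 0},
])

```text
time: 9.83
eef_pos: [0.5672, 0.0922, 0.1054]
orientation: [0.445, 3.109, 0.0]
wrist_force: [1.6, 3.6, -3.1]
width: 0.0559
grasp_force: 2.1
```

```bash
python3 g.py 272,-60,117,90; python3 chk.py
```

```text
t 9.83 u 272.8 y -60.1 z 105.4 phi 89.3 tilt -1.000 width 0.0559 F fwd 3.9 y 0.5 z -3.1 q7 1.00
272,-60,117,90 tool delta mm [ -0.1  -0.8 -11.6] units [-0.0002 -0.0013 -0.0193] turn deg -0.7
theta est -0.02 (err 12.28); err at 1.05 54.27, median 49.88
edges [(np.float64(0.54), 43), (np.float64(0.57), 42)]
minima [(np.float64(0.15), 14.5), (np.float64(0.26), 15.6), (np.float64(0.3), 15.7), (np.float64(1.03), 53.3)]
```

Emit:
apply_moves([
  {"gripper": 0.65, "x": 0, "y": 0.0009, "z": 0.0058, "turn": 0},
  {"gripper": 0.65, "x": 0, "y": 0.0008, "z": 0.0058, "turn": 0},
  {"gripper": 0.65, "x": 0, "y": 0.0007, "z": 0.0058, "turn": 0},
  {"gripper": 0.65, "x": 0, "y": 0.0006, "z": 0.0058, "turn": 0},
  {"gripper": 0.65, "x": 0, "y": 0.0004, "z": 0.0058, "turn": 0},
])

```text
time: 10.3
eef_pos: [0.5673, 0.0944, 0.0879]
orientation: [-0.445, -3.109, -0.0]
wrist_force: [-0.2, 4.7, 2.2]
width: 0.0555
grasp_force: 2.2
```

```bash
python3 g.py; python3 chk.py
```

```text
t 10.30 u 274.9 y -60.6 z 87.9 phi 89.3 tilt -1.000 width 0.0555 F fwd 4.5 y -1.5 z 2.2 q7 0.99
theta est -0.02 (err 14.14); err at 1.05 54.53, median 53.79
edges [(np.float64(0.55), 42)]
minima [(np.float64(0.04), 14.2), (np.float64(0.19), 15.3), (np.float64(1.03), 53.6)]
```

```bash
python3 - <<'E'
from h import *
p=np.load("p.npy");k=5;ims=[]
for n,o in(("scene",(190,190)),("top",(232,135))):
    im=camera(n)[o[1]:o[1]+115,o[0]:o[0]+(140 if n=="scene" else 20+0),::-1] if n=="scene" else None
    if im is None: continue
    im=np.clip(255*(cv2.resize(im,None,fx=k,fy=k,interpolation=2)/255.)**.5,0,255).astype('uint8')
    for t,c in((0,(0,0,255)),(.04,(0,255,0)),(.08,(255,0,0))):
        L=[(cov(.235,y,.008,t)) for y in(.14,.05)];u=(proj(n,w(p,L))-o+.5)*k
        cv2.line(im,*[tuple(int(v) for v in q) for q in u],c,1)
    cv2.imwrite("pics/v5.png",im)
E
python3 g.py
```

```text
t 10.40 u 274.8 y -60.6 z 87.8 phi 89.3 tilt -1.000 width 0.0557 F fwd 5.5 y 1.0 z -3.4 q7 0.99
```

View pics/v5.png

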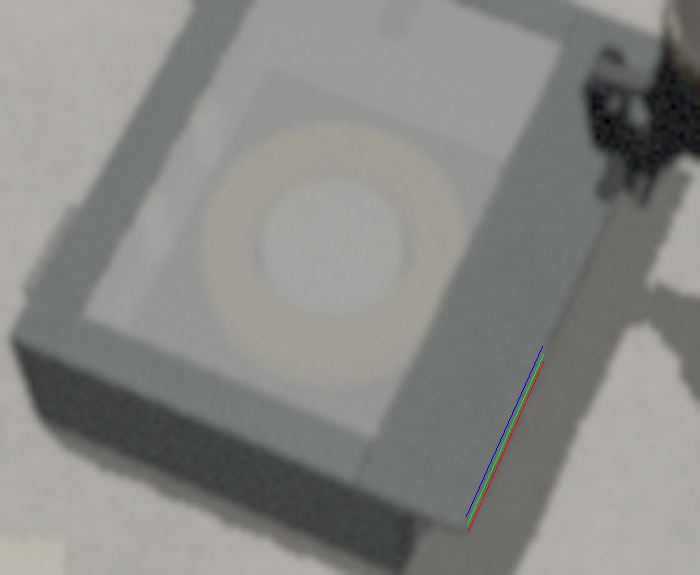

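The picture shows the cover nearly shut, with its edge on the lines for 0.04 to 0.08 rad. The finger at (620,180) still supports it, with Fz at −3.4 N. I'll go down the last millimetres.

Emit:
apply_moves([
  {"gripper": 0.65, "x": 0, "y": 0.0003, "z": 0.004, "turn": 0},
  {"gripper": 0.65, "x": 0, "y": 0.0003, "z": 0.004, "turn": 0},
  {"gripper": 0.65, "x": 0, "y": 0.0002, "z": 0.004, "turn": 0},
  {"gripper": 0.65, "x": 0, "y": 0.0002, "z": 0.004, "turn": 0},
  {"gripper": 0.65, "x": 0, "y": 0, "z": 0, "turn": 0},
])

```text
time: 10.82
eef_pos: [0.568, 0.0944, 0.0786]
orientation: [0.446, 3.109, -0.0]
wrist_force: [1.8, 2.9, 0.1]
width: 0.0557
grasp_force: 1.8
```

```bash
python3 g.py; python3 chk.py
```

```text
t 10.82 u 275.1 y -59.9 z 78.6 phi 89.3 tilt -1.000 width 0.0557 F fwd 3.3 y 1.0 z 0.1 q7 0.99
theta est -0.02 (err 14.06); err at 1.05 54.45, median 53.73
edges [(np.float64(0.54), 43)]
minima [(np.float64(0.04), 14.2), (np.float64(0.76), 61.9), (np.float64(1.03), 53.5)]
```

Emit:
apply_moves([
  {"gripper": 0.65, "x": 0, "y": 0.0001, "z": 0.003, "turn": 0},
  {"gripper": 0.65, "x": 0, "y": 0.0001, "z": 0.003, "turn": 0},
  {"gripper": 0.65, "x": 0, "y": 0, "z": 0, "turn": 0},
])

```text
time: 11.12
eef_pos: [0.5676, 0.0946, 0.0748]
orientation: [-0.446, -3.11, 0.0]
wrist_force: [1.5, 2.1, -0.5]
width: 0.0555
grasp_force: 1.6
```

```bash
for i in 1 2 3; do python3 g.py|cut -c1-200; python3 chk.py|tail -1; done
```

```text
t 11.12 u 275.2 y -60.4 z 74.8 phi 89.3 tilt -1.000 width 0.0555 F fwd 2.4 y 0.9 z -0.5 q7 0.99
minima [(np.float64(0.04), 14.2), (np.float64(0.21), 15.3), (np.float64(1.03), 53.5)]
t 11.17 u 275.2 y -60.4 z 74.9 phi 89.3 tilt -1.000 width 0.0555 F fwd 3.0 y 1.3 z -0.4 q7 0.99
minima [(np.float64(0.04), 14.1), (np.float64(1.03), 53.5)]
t 11.22 u 275.1 y -60.4 z 74.9 phi 89.3 tilt -1.000 width 0.0553 F fwd 3.5 y 2.2 z -0.4 q7 0.99
minima [(np.float64(0.04), 14.2), (np.float64(0.76), 61.9), (np.float64(1.03), 53.5)]
```

```bash
cat > fl.py <<'E'
from h import *
import sys
p=np.load("p.npy");n=sys.argv[1]
for c in("scene","top"): cv2.imwrite(f"pics/_{c}_{n}.png",camera(c)[:,:,::-1])
if len(sys.argv)>2:
  for c in("scene","top"):
    a,b=[cv2.cvtColor(cv2.imread(f"pics/_{c}_{k}.png"),6).astype(np.float32) for k in(sys.argv[2],n)]
    q=lambda t:proj(c,w(p,[cov(.235,.12,.008,t)]))[0]
    x,y=q(0).astype(int);s=np.s_[y-18:y+10,x-18:x+10] if c=="scene" else np.s_[y-8:y+24,x-12:x+20]
    print(c,"shift",np.round(cv2.phaseCorrelate(a[s],b[s],cv2.createHanningWindow(a[s].shape[::-1],cv2.CV_32F)),2),"per 0.04 rad",(q(0)-q(.04)).round(2))
E
python3 fl.py a; python3 fl.py b a; python3 - <<'E'
# absolute: sub-pixel lip-edge place seen across the lip in both cameras, as angle
from h import *
p=np.load("p.npy")
for c in("scene","top"):
    G=cv2.cvtColor(cv2.imread(f"pics/_{c}_b.png"),6).astype(np.float32);S=[]
    s=np.arange(.20,.265,.0005)
    for y in np.linspace(.03,.125,40):
        u=proj(c,w(p,[cov(x,y,.008,0) for x in s])).astype(np.float32);S.append(cv2.remap(G,u[:,:1],u[:,1:],1).ravel())
    m=np.mean(S,0);print(c,dict(zip((s[::8]*1e3).round(),m[::8].round(0))))
E
```

```text
scene {np.float64(200.0): np.float32(53.0), np.float64(204.0): np.float32(52.0), np.float64(208.0): np.float32(52.0), np.float64(212.0): np.float32(52.0), np.float64(216.0): np.float32(52.0), np.float64(220.0): np.float32(52.0), np.float64(224.0): np.float32(52.0), np.float64(228.0): np.float32(52.0), np.float64(232.0): np.float32(47.0), np.float64(236.0): np.float32(42.0), np.float64(240.0): np.float32(46.0), np.float64(244.0): np.float32(47.0), np.float64(248.0): np.float32(47.0), np.float64(252.0): np.float32(47.0), np.float64(256.0): np.float32(47.0), np.float64(260.0): np.float32(51.0), np.float64(264.0): np.float32(88.0)}
top {np.float64(200.0): np.float32(96.0), np.float64(204.0): np.float32(96.0), np.float64(208.0): np.float32(96.0), np.float64(212.0): np.float32(96.0), np.float64(216.0): np.float32(96.0), np.float64(220.0): np.float32(96.0), np.float64(224.0): np.float32(96.0), np.float64(228.0): np.float32(96.0), np.float64(232.0): np.float32(93.0), np.float64(236.0): np.float32(90.0), np.float64(240.0): np.float32(92.0), np.float64(244.0): np.float32(104.0), np.float64(248.0): np.float32(138.0), np.float64(252.0): np.float32(152.0), np.float64(256.0): np.float32(152.0), np.float64(260.0): np.float32(153.0), np.float64(264.0): np.float32(154.0)}Traceback (most recent call last):
  File "fl.py", line 10, in <module>
    print(c,"shift",np.round(cv2.phaseCorrelate(a[s],b[s],cv2.createHanningWindow(a[s].shape[::-1],cv2.CV_32F)),2),"per 0.04 rad",(q(0)-q(.04)).round(2))
                    ~~~~~~~~^^^^^^^^^^^^^^^^^^^^^^^^^^^^^^^^^^^^^^^^^^^^^^^^^^^^^^^^^^^^^^^^^^^^^^^^^^^^^^^^^^^^^^
    return _wrapfunc(a, 'round', decimals=decimals, out=out)
    return _wrapit(obj, method, *args, **kwds)
    conv = _array_converter(obj)
ValueError: setting an array element with a sequence. The requested array has an inhomogeneous shape after 1 dimensions. The detected shape was (2,) + inhomogeneous part.
```

Emit:
apply_moves([
  {"gripper": 0.65, "x": 0, "y": 0.0002, "z": 0.003, "turn": 0},
  {"gripper": 0.65, "x": 0, "y": 0.0002, "z": 0.003, "turn": 0},
  {"gripper": 0.65, "x": 0, "y": 0.0002, "z": 0.003, "turn": 0},
  {"gripper": 0.65, "x": 0, "y": 0, "z": 0, "turn": 0},
])

```text
time: 11.8
eef_pos: [0.5673, 0.0948, 0.0693]
orientation: [-0.446, -3.109, 0.001]
wrist_force: [0.2, 2.1, -0.6]
width: 0.0554
grasp_force: 0.8
```

```bash
sed -i 's/np.round(cv2.phaseC\(.*\)CV_32F)),2),"per/cv2.phaseC\1CV_32F)),"per/' fl.py; python3 fl.py c b; python3 fl.py d a; python3 g.py;python3 g.py
```

```text
scene shift ((-0.21909363929201753, 0.20999205365144746), 0.9657692501280043) per 0.04 rad [0.05 1.48]
top shift ((-0.08561092407072124, -0.0299705737195346), 1.056597956456244) per 0.04 rad [-0.12  0.67]
scene shift ((-0.007127148545814421, 0.326068678634412), 1.1353867684470282) per 0.04 rad [0.05 1.48]
top shift ((-0.050640075685496555, 0.026745416585052695), 0.9873172733932734) per 0.04 rad [-0.12  0.67]
t 12.00 u 275.3 y -60.8 z 69.4 phi 89.3 tilt -1.000 width 0.0557 F fwd 0.7 y 0.6 z -0.8 q7 0.98
t 12.00 u 275.3 y -60.8 z 69.4 phi 89.3 tilt -1.000 width 0.0557 F fwd 0.7 y 0.6 z -0.8 q7 0.98
```

Emit:
apply_moves([
  {"gripper": 0.65, "x": 0, "y": 0.001, "z": 0.001, "turn": 0},
  {"gripper": 0.65, "x": 0, "y": 0.003, "z": 0, "turn": 0},
  {"gripper": 0.65, "x": 0, "y": 0.01, "z": 0, "turn": 0},
  {"gripper": 0.65, "x": 0, "y": 0.03, "z": 0, "turn": 0},
  {"gripper": 0.65, "x": 0, "y": 0.04, "z": 0, "turn": 0},
  {"gripper": 0.65, "x": 0, "y": 0.04, "z": -0.02, "turn": 0},
  {"gripper": 0.65, "x": 0, "y": 0.02, "z": -0.05, "turn": 0},
  {"gripper": 0.65, "x": 0, "y": 0, "z": -0.05, "turn": 0},
  {"gripper": 0.65, "x": 0, "y": 0, "z": 0, "turn": 0},
  {"gripper": 0.65, "x": 0, "y": 0, "z": 0, "turn": 0},
])

```text
time: 12.83
eef_pos: [0.5937, 0.1792, 0.1435]
orientation: [0.444, 3.106, 0.003]
wrist_force: [-0.9, -1.1, -1.0]
width: 0.0551
grasp_force: 0.0
```

```bash
python3 fl.py e d; python3 fl.py f b; python3 g.py; python3 - <<'E'
from h import *
p=np.load("p.npy")
# lip edge across the width (scene): where s of the edge lies with theta=0 projection
G=cv2.cvtColor(cv2.imread("pics/_scene_f.png"),6).astype(np.float32);s=np.arange(.222,.246,.0005)
for y0 in(-.11,-.04,.04,.11):
    S=[cv2.remap(G,*[v.astype(np.float32) for v in np.hsplit(proj("scene",w(p,[cov(x,y,.008,0) for x in s])),2)],1).ravel() for y in np.linspace(y0-.02,y0+.02,20)]
    m=np.mean(S,0);print(y0,s[np.argmin(np.gradient(m))],s[np.argmin(m)],m.max(),m.min())
E
```

```text
scene shift ((0.05792323166826385, -0.06138888250958452), 0.9706566037072075) per 0.04 rad [0.05 1.48]
top shift ((0.021607310041140693, -0.22305111383895238), 0.9459545840509236) per 0.04 rad [-0.12  0.67]
scene shift ((-0.055738371653360375, -0.17299398225619989), 0.9308987124760946) per 0.04 rad [0.05 1.48]
top shift ((-0.06203175050857723, 0.19335463851295387), 1.0551231177523732) per 0.04 rad [-0.12  0.67]
t 13.03 u 361.1 y -60.1 z 139.8 phi 89.3 tilt -1.000 width 0.0552 F fwd -0.7 y 0.5 z 0.4 q7 0.87
-0.11 0.224 0.225 125.58183 55.88511
-0.04 0.2335 0.23600000000000002 56.173195 44.759033
0.04 0.233 0.23550000000000001 55.108593 43.94619
0.11 0.2325 0.23500000000000001 55.47583 44.58999
```

```bash
python3 - <<'E'
from h import *
p=np.load("p.npy")
for c in("scene","top"):
  G=cv2.cvtColor(cv2.imread(f"pics/_{c}_f.png"),6).astype(np.float32)
  for nm,s in(("rear",np.arange(-.02,.02,.0005)),("front",np.arange(.222,.25,.0005))):
    S=[cv2.remap(G,*[v.astype(np.float32) for v in np.hsplit(proj(c,w(p,[cov(x,y,.008,0) for x in s])),2)],1).ravel() for y in np.linspace(-.03,.12,60)]
    m=cv2.GaussianBlur(np.mean(S,0).reshape(-1,1),(1,5),0).ravel();gr=np.gradient(m)
    print(c,nm,"edges at s mm",[(round(s[i]*1e3,1),round(float(gr[i]),1)) for i in np.argsort(-abs(gr))[:3]])
E
```

```text
scene rear edges at s mm [(np.float64(0.0), -3.8), (np.float64(-0.5), -3.8), (np.float64(0.5), -3.8)]
scene front edges at s mm [(np.float64(232.5), -1.2), (np.float64(233.0), -1.2), (np.float64(232.0), -1.2)]
top rear edges at s mm [(np.float64(0.5), -2.8), (np.float64(0.0), -2.8), (np.float64(1.0), -2.8)]
top front edges at s mm [(np.float64(246.5), 4.7), (np.float64(246.0), 4.7), (np.float64(247.0), 4.5)]
```

```bash
python3 - <<'E'
from h import *
p=np.load("p.npy");Y=np.arange(.12,.16,.0005)
for k in("scene_b","scene_f"):
  G=cv2.cvtColor(cv2.imread(f"pics/_{k}.png"),6).astype(np.float32)
  for s0 in(.02,.07,.12,.17,.215):
    S=[cv2.remap(G,*[v.astype(np.float32) for v in np.hsplit(proj("scene",w(p,[cov(s,y,.008,0) for y in Y])),2)],1).ravel() for s in np.linspace(s0-.015,s0+.015,25)]
    m=cv2.GaussianBlur(np.mean(S,0).reshape(-1,1),(1,5),0).ravel();i=np.argmax(abs(np.gradient(m)))
    print(k,s0,"side edge y mm",round(Y[i]*1e3,1))
E
```

```text
scene_b 0.02 side edge y mm 139.5
scene_b 0.07 side edge y mm 140.0
scene_b 0.12 side edge y mm 140.5
scene_b 0.17 side edge y mm 141.0
scene_b 0.215 side edge y mm 140.0
scene_f 0.02 side edge y mm 139.5
scene_f 0.07 side edge y mm 140.5
scene_f 0.12 side edge y mm 140.5
scene_f 0.17 side edge y mm 141.0
scene_f 0.215 side edge y mm 140.5
```

```bash
python3 -c "
from bench import *
print(sign_off())"
```

```text
the job is handed in; nothing more can be done
None
```

The cover lies shut on the box, as far as the camera shows, after a slow lowering on a finger, and the job is handed in; when the stay gave way the cover landed first on the gripper's body (about 0.88 rad, roughly 3 N), and moving it from there onto the finger raised it briefly to about 0.99 rad.

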